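# Open the bolt jar under the tape roll and hold its lid over it

### The job

Someone has dropped the roll of parcel tape over the lid of one of the two bolt jars in the wooden rack: lift the roll off and lay it flat on the cutting mat. Then unscrew that jar's tight lid counter-clockwise, the jar standing in its square well, which keeps it from turning, and stop when the threads let go; lift the lid straight off without pulling the jar up out of the rack. Finish while still holding the lid level over the jar, centred a couple of centimetres above the open mouth so that bolts can be dropped in; do not carry it higher or off to the side, and leave the other things on the desk alone.

Things in the scene. Friction and masses are not known exactly. Their poses are not given: they have to be found in the camera images.
- rack: Plywood jar rack fixed to the desk, 220 (its x) x 100 (y) x 70 mm high, open-sided. Origin: centre of its underside, at desk level. Two square wells, 67 mm wide, at x = -55 and +55 mm, y = 0, go through the 12 mm top board (top face 70 mm above the desk) and 4 mm into the base board; a jar stands in each. The task's jar may be in either: the one with the tape roll round its lid.
- jar: The task's jar: clear glass, square body 64 x 64 x 62 mm high, round 45 mm neck, full of bolts, 0.3 to 0.6 kg. Loose; its square body fits the well with 1.5 mm play a side, so it can turn only about 3 degrees, but nothing holds it down. Origin: centre of its underside, 6 mm above the desk when seated; z up. Only neck and lid stand above the rack's top board.
- jar_mouth (a point): Centre of the rim (45 mm diameter) of the task jar's mouth, 86 mm above the jar's origin, 92 mm above the desk when seated; axes as the jar's.
- lid: Tinplate twist-off lid of the task's jar: 60 mm diameter, 18 mm high, ribbed skirt, 34 g. Origin: centre of its lower edge, z up; screwed on, that is 78 mm above the desk (8 mm above the rack's top board, 14 mm below the jar's rim). Loosens counter-clockwise from above. Its yaw less the jar's yaw is 0 to 0.2 rad at the start; tight to 0.6, then it rises 1 mm and is free at 1.1 rad.
- lid_edge (a point): Point on the lower edge of the task's lid, 30 mm from its axis on its +x side. Breaking the lid loose takes up to 1.5 N m. Three lugs hold under short ribs on the neck: with its yaw 1.15 to 1.55 rad past the jar's the lid lifts straight off; near 1.65 the lugs meet the next ribs. A turn of 1.3 rad (75 degrees) from the start always frees it; pulled up sooner, it brings the jar along.
- roll: Roll of brown parcel tape lying flat round the task's lid: outer diameter 100, inner 76 mm (wall 12 mm), 48 mm high, 0.11 to 0.21 kg. Origin: centre of its underside, z its axis. It rests on the rack's top board (underside 70, top 118 mm above the desk), centred on the jar within 6 mm; the lid's top lies 22 mm below the roll's top. Can be lifted by pinching its wall from above.
- mat: Dark green cutting mat fixed flat on the desk beside the rack, left or right: 240 (its x) x 320 (y) x 3 mm. Origin: centre of its underside, at desk level. Clear except for a box cutter along its far edge, whose near side is at x = +85 mm or more. The roll lies well anywhere with its centre between x = -70 and +25 mm and y = -110 and +110 mm.
- jar2: The other bolt jar, the same size and lid, shut, in the rack's other well, 110 mm from the task's jar; leave alone. Origin: centre of its underside.
- cutter: Closed grey box cutter, 150 x 22 x 17 mm, lying on the mat along its far (+x) edge; leave alone. Origin: centre of its underside, x along it.
- stapler: Black desk stapler, 135 x 34 x 56 mm, in the middle beyond the rack and mat; leave alone. Origin: centre of its underside.
- mug: White mug of pens, 80 mm diameter, 95 mm high, pens to 150 mm, beyond the rack and mat; leave alone. Origin: centre of its underside.
- carton: Small taped carton, 120 x 90 x 70 mm, at the far left; leave alone. Origin: centre of its underside.
- calculator: Grey desk calculator, 150 x 90 x 18 mm, at the far right; leave alone. Origin: centre of its underside.
- marker: Marker pen, 135 mm long, 18 mm thick, at the right; leave alone. Origin: centre of its underside.
- tape_measure: Black tape measure, 72 x 40 x 66 mm, at the left; leave alone. Origin: centre of its underside.

How it is judged:
By the outcome, as a careful person would: the job done as asked, in the order asked, and still so for the second after the job is handed in, while the arm keeps its last pose, push and grip.
It also fails if it takes over 58 s, if anything falls off the work surface, if the arm or the gripper's body presses on something with over 40 N, if the wrist force passes 120 N, or if a joint passes its speed limit or range.

### The arm

A 6-joint arm with a two-finger parallel gripper is mounted at the origin on the work surface. World frame = base frame: x ahead of the robot, y to its left, z up, the work surface at z = 0. Lengths are in m, angles in rad, forces in N, time in s.
With the tool pointing down it reaches from about 0.4 to 0.825 m from the base axis. Payload 7 kg.
Tool frame: the origin (TCP) lies at the centre of the arm's flange, where the gripper is bolted on; the fingertips stand 178 mm ahead of it and the grasp point (between the pads) lies 159 mm ahead of it; x points along the fingers, y is the direction in which the jaws open and shut, and the axes are right-handed (so a half turn about x gives the same grasp; the last joint's range is limited). The gripper opens to 88 mm and grips with 3 to 60 N. Pads are 19 mm wide; open, the fingers measure 130 mm over their backs; the gripper's body (78 mm by 193 mm) begins 47 mm behind the grasp point.
Start: joints at [1.526, 0.359, 0.012, 0, -1.224, -0.288], TCP at [0.221, 0.638, 0.405] pointing down, gripper open.
Joint ranges: [-3.07, 3.07], [-1.43, 2.12], [-1.02, 1.25], [-3.03, 1.67], [-3.05, -0], [-3.03, 3.03]. Speed limits (rad/s): [2.39, 2.39, 3.01, 3.14, 3.14, 3.14].

### API

Orientations are given as [roll, pitch, yaw] about the fixed x, y, z axes, in that order (R = Rz(yaw) Ry(pitch) Rx(roll)).
In Python, from station import status, viewer, arm gives the robot as it stands. The module is installed in compiled form; this text tells all that it offers.
- The arm moves only by the tool apply_moves, never from a script. Its argument "commands" is a list of rows, each an object of numbers: "dx", "dy", "dz": the shift along the world's x, y, z in mm; "spin": the turn about the world's z in degrees; "hand": the closure, from 0 (fully open) to 1 (shut). A call has exactly 5 rows; each row shifts and turns the commanded pose from where the row before left it; what a row does not reach is not made up. A row lasts 1/8 s, in which the tool goes at most 62.5 mm and 10.7 degrees, less where a joint would pass 70% of its speed; a pose out of reach is approached as far as the arm can. A call is refused whole if a number of a shift passes 62.5 or a number of a turn 10.7, either way. A call with a gripper value outside its range is refused whole. The fingers move at their own pace and stop on an object; "grip_force" is the grip in N (left out, the last holds). Time passes only in rows, so rows that do not move let the fingers close, or fill a call up. It gives the time, the measured TCP pose, the force and the opening at its end, in the units of the state.
- status.get_state(): the state, without advancing time (a new reading comes with each control period).
- viewer.grab_frame(name): name is "scene" or "top" or "wrist"; returns the picture (480x640x3 uint8, red, green, blue); there is no depth.
- viewer.camera_info(name): a dict with "fx", "fy", "cx", "cy" (pixels), "eye" and "attitude" of the camera in the world; the wrist camera has in their place "T_tool_cam" (4x4, takes a point from camera to tool coordinates, whose origin is the TCP and whose axes are the tool frame's). Camera axes: x right, y up, looking along -z (the intrinsics and any distortion apply to the point x, -y, -z); pixel columns grow to the right and rows downward; lengths in m; the calibration is good to about 2 mm. A picture is of the moment at which its call begins: read the wrist's pose just before it. camera_info takes no time and is no camera call.
- arm.job_done(): hands the job in, once; it reports no verdict.
The state is a dict: "t": time; "q": joint angles; "qd": joint speeds; "joint_efforts": joint torques, N m; "eef_pos": TCP position; "ee_rot": TCP orientation; "force": force on the tool from outside, world axes, zero at the start; "moment": the same for the moment, N m; "width": finger opening in m.
Only numpy, scipy, OpenCV 4.12 (cv2) and the standard library are available. Lean on these libraries where they do the work, as an engineer would, in place of code of your own. Each camera call takes 0.05 s, during which the arm holds its last target.

## Working session

There is one attempt and no reset: what is moved stays moved. The work goes in short steps, Python scripts to look and compute and a tool call to move; the robot and the scene stay as the last step left them, time stands still between calls to the robot, and variables do not carry over. Pictures are saved under pics/ and viewed, and the job is handed in when it is done.

Besides the shell and the picture viewer there is one more tool, called after "Request:" as name([rows], argument=value, ...), one row to a line, values as JSON. apply_moves: Moves the arm, as the interface text tells. Its arguments: {"type":"object","properties":{"commands":{"type":"array","items":{"type":"object","properties":{"dx":{"type":"number"},"dy":{"type":"number"},"dz":{"type":"number"},"spin":{"type":"number"},"hand":{"type":"number"}}}},"grip_force":{"type":"number"}},"required":["commands"]}

```bash
mkdir -p pics
python3 - <<'E'
from station import status, viewer, arm
import cv2
print(status.get_state())
for n in ["scene","top","wrist"]:
    print(n,viewer.camera_info(n))
for n in ["scene","top"]:
    cv2.imwrite(f"pics/{n}0.png",cv2.cvtColor(viewer.grab_frame(n),cv2.COLOR_RGB2BGR))
E
```

```text
{'t': 0.0, 'q': array([ 1.52605629e+00,  3.59385360e-01,  1.10701472e-02, -3.49681096e-04,
       -1.22413350e+00, -2.88119795e-01]), 'qd': array([-7.94171318e-05, -4.54510046e-04, -1.37940368e-03, -2.26205420e-04,
        7.28060743e-04,  6.35209647e-06]), 'joint_efforts': array([-1.99060883e-04, -5.82723570e+01,  2.93056583e+01,  6.99726149e+00,
        7.02795209e-03, -1.59281194e-04]), 'eef_pos': array([0.22047903, 0.63776645, 0.40372844]), 'ee_rot': array([ 1.6625676 ,  1.56911155, -1.81200397]), 'force': array([-0.55401465, -0.79218492, -0.57323173]), 'moment': array([ 0.01695863, -0.02509904, -0.00481443]), 'width': 0.08750406454061585}
scene {'fx': 450.0054771156708, 'fy': 450.0054771156708, 'cx': 318.3307574548949, 'cy': 240.1856310150288, 'eye': array([ 1.0335501 , -0.76664404,  0.80403931]), 'attitude': array([ 0.8785901 , -0.01461956,  0.49211377])}
top {'fx': 490.61488579487605, 'fy': 490.61488579487605, 'cx': 321.14112487366515, 'cy': 231.17117269580464, 'eye': array([0.52294234, 0.0346533 , 1.36736063]), 'attitude': array([ 0.07363266, -0.02669329, -1.59644412])}
wrist {'fx': 403.66588337599444, 'fy': 403.66588337599444, 'cx': 322.61628170090984, 'cy': 235.01346499667434, 'T_tool_cam': array([[ 4.51319503e-04,  2.82682948e-01, -9.59213296e-01,
         1.93484111e-02],
       [ 9.99999826e-01,  2.37409805e-04,  5.40475335e-04,
         1.70900484e-03],
       [ 3.80509803e-04, -9.59213373e-01, -2.82682792e-01,
        -7.67776628e-02],
       [ 0.00000000e+00,  0.00000000e+00,  0.00000000e+00,
         1.00000000e+00]])}
```

View pics/top0.png

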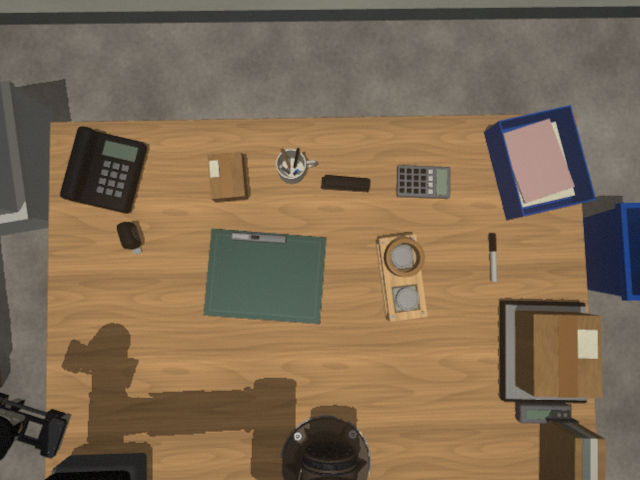

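View pics/scene0.png

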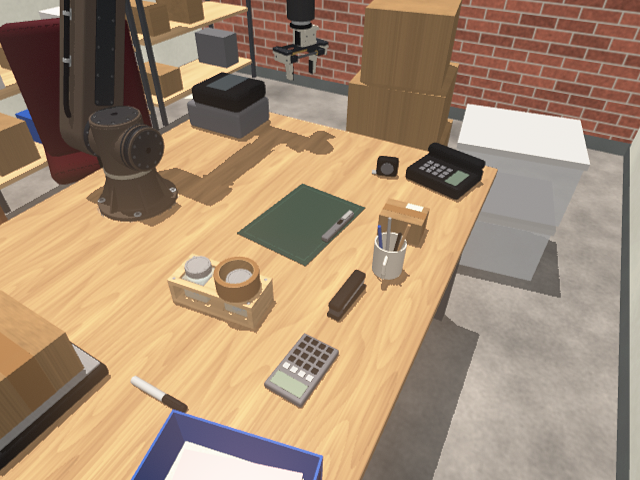

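The top view shows the mat at left (~265,275), the rack at right (~402,277), and the roll on the rack's far jar (~404,257). I'll zoom in and measure.

```bash
cat > h.py <<'E'
import numpy as np, cv2
from scipy.spatial.transform import Rotation as R
from station import status, viewer
def cam(n):
    c=viewer.camera_info(n)
    if n=="wrist":
        s=status.get_state(); T=np.eye(4);T[:3,:3]=R.from_euler('xyz',s['ee_rot']).as_matrix();T[:3,3]=s['eef_pos']
        T=T@c['T_tool_cam']; return c,T[:3,:3],T[:3,3]
    return c,R.from_euler('xyz',c['attitude']).as_matrix(),c['eye']
def pix2plane(C,uv,z):
    c,M,e=C; uv=np.atleast_2d(uv).astype(float)
    d=np.c_[(uv[:,0]-c['cx'])/c['fx'],-(uv[:,1]-c['cy'])/c['fy'],-np.ones(len(uv))]@M.T
    return e+d*((z-e[2])/d[:,2])[:,None]
def proj(C,P):
    c,M,e=C; p=(np.atleast_2d(P)-e)@M
    return np.c_[c['cx']+c['fx']*p[:,0]/-p[:,2], c['cy']-c['fy']*p[:,1]/-p[:,2]]
def grab(n,f):
    C=cam(n); im=cv2.cvtColor(viewer.grab_frame(n),cv2.COLOR_RGB2BGR); cv2.imwrite(f"pics/{f}.png",im); return C,im
E
python3 - <<'E'
from h import *
im=cv2.imread('pics/top0.png')
cv2.imwrite('pics/c1.png',cv2.resize(im[225:330,365:440],None,fx=5.6,fy=5.6,interpolation=cv2.INTER_CUBIC))
cv2.imwrite('pics/c2.png',cv2.resize(im[220:330,195:335],None,fx=5,fy=5,interpolation=cv2.INTER_CUBIC))
C=cam('top')
print(pix2plane(C,[[211,229],[327,236],[322,324],[205,316]],.003))
print(pix2plane(C,[[404,257]],.118))
E
```

```text
[[ 6.35926743e-01  3.01023257e-01  3.00000000e-03]
 [ 6.08770888e-01 -2.03361220e-02  3.00000000e-03]
 [ 3.66598119e-01 -1.40405380e-04  3.00000000e-03]
 [ 3.97435311e-01  3.19553684e-01  3.00000000e-03]]
[[ 0.54305802 -0.21116196  0.118     ]]
```

View pics/c1.png

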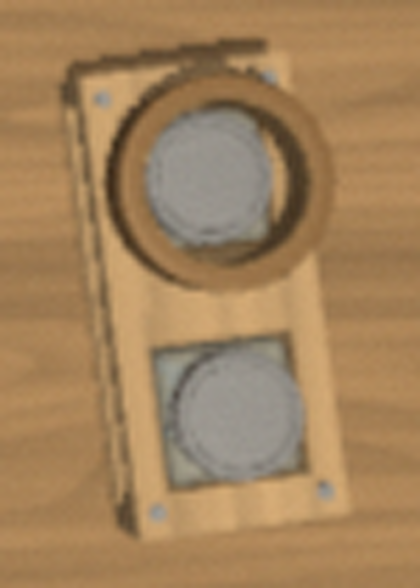

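Run:
```python
from h import *
s=status.get_state(); print(R.from_euler('xyz',s['ee_rot']).as_matrix().round(3))
C=cam('top')
cr=lambda a:[[365+u/5.6-.5,225+v/5.6-.5] for u,v in a]
P=pix2plane(C,cr([[80,72],[284,52],[350,514],[140,538]]),.07);print(P, P.mean(0))
print(pix2plane(C,cr([[222,182]]),.118),pix2plane(C,cr([[210,178],[240,412]]),.096))
```

```text
[[-0.    -0.327 -0.945]
 [-0.001 -0.945  0.327]
 [-1.     0.001 -0.   ]]
[[ 0.59764434 -0.15525954  0.07      ]
 [ 0.6048348  -0.25298607  0.07      ]
 [ 0.38642723 -0.27551779  0.07      ]
 [ 0.37809162 -0.17598134  0.07      ]] [ 0.4917495  -0.21493619  0.07      ]
[[ 0.54304882 -0.21152877  0.118     ]] [[ 0.54539786 -0.21033555  0.096     ]
 [ 0.43719535 -0.22016611  0.096     ]]
```

Request:
apply_moves([
  {"dx": 20, "dy": -55},
  {"dx": 22, "dy": -58},
  {"dx": 22, "dy": -58},
  {"dx": 22, "dy": -58},
  {"dx": 22, "dy": -58},
])

```text
invalid input at $.commands[0]: expected keys dx, dy, dz, spin, hand
```

Request:
apply_moves([
  {"dx": 20, "dy": -55, "dz": 0, "spin": 0, "hand": 0},
  {"dx": 22, "dy": -58, "dz": 0, "spin": 0, "hand": 0},
  {"dx": 22, "dy": -58, "dz": 0, "spin": 0, "hand": 0},
  {"dx": 22, "dy": -58, "dz": 0, "spin": 0, "hand": 0},
  {"dx": 22, "dy": -58, "dz": 0, "spin": 0, "hand": 0},
])

```text
t: 0.72
eef_pos: [0.3288, 0.3489, 0.4045]
ee_rot: [1.438, 1.571, -2.036]
force: [1.0, 0.6, 0.4]
width: 0.0878
```

Request:
apply_moves([
  {"dx": 22, "dy": -58, "dz": 0, "spin": 0, "hand": 0},
  {"dx": 22, "dy": -58, "dz": 0, "spin": 0, "hand": 0},
  {"dx": 22, "dy": -58, "dz": 0, "spin": 0, "hand": 0},
  {"dx": 22, "dy": -58, "dz": 0, "spin": 0, "hand": 0},
  {"dx": 22, "dy": -58, "dz": 0, "spin": 0, "hand": 0},
])

```text
t: 1.35
eef_pos: [0.4386, 0.0589, 0.4049]
ee_rot: [-2.19, 1.57, 0.619]
force: [1.7, 0.6, -0.7]
width: 0.088
```

Request:
apply_moves([
  {"dx": 22, "dy": -58, "dz": 0, "spin": 0, "hand": 0},
  {"dx": 22, "dy": -58, "dz": 0, "spin": 0, "hand": 0},
  {"dx": 22, "dy": -58, "dz": 0, "spin": 0, "hand": 0},
  {"dx": 22, "dy": -58, "dz": 0, "spin": 0, "hand": 0},
  {"dx": 15, "dy": -38, "dz": 0, "spin": 0, "hand": 0},
])

```text
t: 1.98
eef_pos: [0.5419, -0.2117, 0.404]
ee_rot: [0.282, 1.57, 3.089]
force: [0.5, -0.2, -0.2]
width: 0.0879
```

Run:
```python
from h import *
s=status.get_state(); print(s['t'],s['eef_pos'],s['q'],s['qd'])
np.save('w1s.npy',[0])
C,im=grab('wrist','w1'); print(C[1:])
print(proj(C,[[.543,-.2115,.118],[.5454,-.2103,.096]]))
```

```text
1.975 [ 0.54190623 -0.21169319  0.40396749] [-3.64641958e-02  2.07232865e-01 -1.99996578e-01 -1.81029169e-05
 -1.16458487e+00  1.27271920e+00] [-0.54605482  0.34876152  0.44033893 -0.00584473 -0.09405945  0.54961845]
(array([[-3.28701729e-01,  9.05667684e-01,  2.67808177e-01],
       [-9.44433770e-01, -3.15158928e-01, -9.33793588e-02],
       [-1.68529381e-04, -2.83621043e-01,  9.58936429e-01]]), array([ 0.6138488 , -0.23851522,  0.38454714]))
[[319.43903009 230.76143178]
 [317.05685373 220.15875202]]
```

View pics/w1.png

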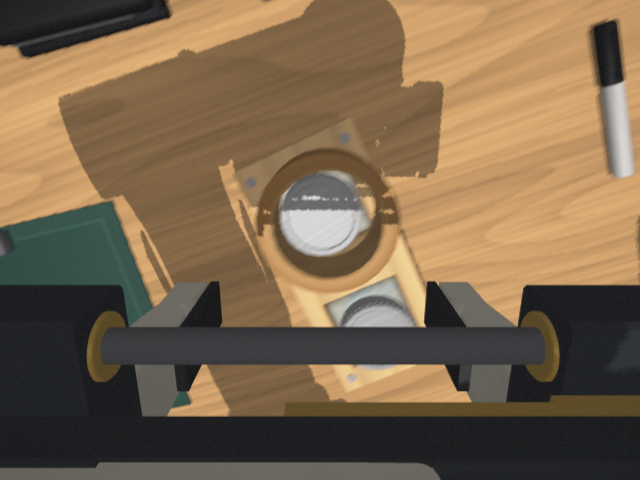

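Run:
```python
from h import *
s=status.get_state(); print(s['t'],s['eef_pos'],s['q'],abs(s['qd']).max())
C,im=grab('wrist','w2'); 
import pickle; pickle.dump(C,open('w2.pkl','wb'))
c=im[130:400,200:460]; cv2.imwrite('pics/w2c.png',cv2.resize(c,None,fx=2.2,fy=2.2,interpolation=cv2.INTER_CUBIC))
```

```text
2.025 [ 0.54322777 -0.21424134  0.40349277] [-0.04051467  0.21113787 -0.1966614   0.00143224 -1.16455374  1.27564473] 0.10470308310092714
```

View pics/w2c.png

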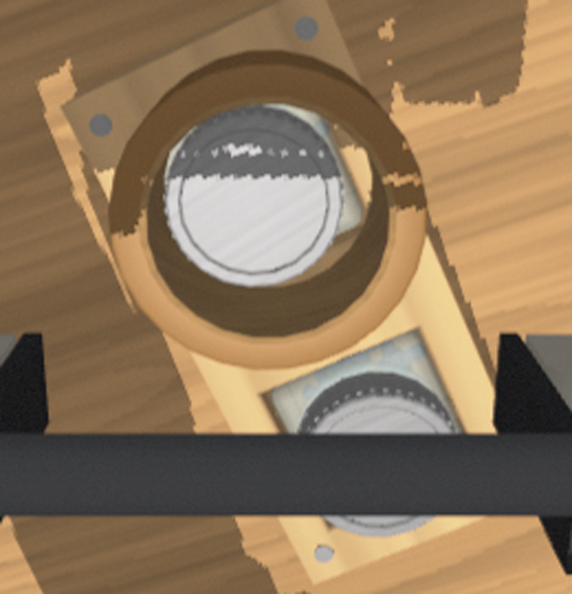

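```bash
cat >> h.py <<'E'
def circ(c,r,z):
    a=np.linspace(0,2*np.pi,73); return np.c_[c[0]+r*np.cos(a),c[1]+r*np.sin(a),np.full(73,z)]
E
python3 - <<'E'
from h import *
import pickle
C=pickle.load(open('w2.pkl','rb')); im=cv2.imread('pics/w2.png')
f=lambda u,v:[u/2.2+200-.27,v/2.2+130-.27]
print(pix2plane(C,[f(148,215),f(388,215),f(268,93),f(268,337)],.118))
print(pix2plane(C,[f(110,210),f(428,210),f(268,50),f(268,368)],.118))
print(pix2plane(C,[f(163,195),f(343,195),f(253,103),f(253,286)],.096))
o=cv2.resize(im,None,fx=3,fy=3,interpolation=cv2.INTER_CUBIC)
def d(c,r,z,col):
    p=proj(C,circ(c,r,z)); cv2.polylines(o,[np.int32(np.round((p+.5)*3*8))],True,col,1,cv2.LINE_AA,3)
rc=(.543,-.2115); lc=(.5465,-.2100)
d(rc,.038,.118,(0,255,0));d(rc,.05,.118,(0,255,0));d(lc,.030,.096,(0,0,255))
ex=np.array([np.cos(.091),np.sin(.091)]);ey=np.array([-ex[1],ex[0]])
rk=np.array([.4917,-.2149])
P=np.array([[*(rk+a*ex*.11+b*ey*.05),.07] for a,b in((1,1),(1,-1),(-1,-1),(-1,1))])
cv2.polylines(o,[np.int32((proj(C,P)+.5)*3)],True,(255,0,0),1)
cv2.imwrite('pics/w2o.png',o[400:1000,600:1350])
E
```

```text
[[ 0.55830574 -0.18141316  0.118     ]
 [ 0.5337306  -0.25181946  0.118     ]
 [ 0.58169143 -0.22907715  0.118     ]
 [ 0.5073436  -0.20309257  0.118     ]]
[[ 0.56368663 -0.17087728  0.118     ]
 [ 0.53117905 -0.26401185  0.118     ]
 [ 0.59361225 -0.23324348  0.118     ]
 [ 0.49699104 -0.19947434  0.118     ]]
[[ 0.55840971 -0.18374429  0.096     ]
 [ 0.53858829 -0.24053701  0.096     ]
 [ 0.57747559 -0.22241988  0.096     ]
 [ 0.51806016 -0.2013341   0.096     ]]
```

View pics/w2o.png

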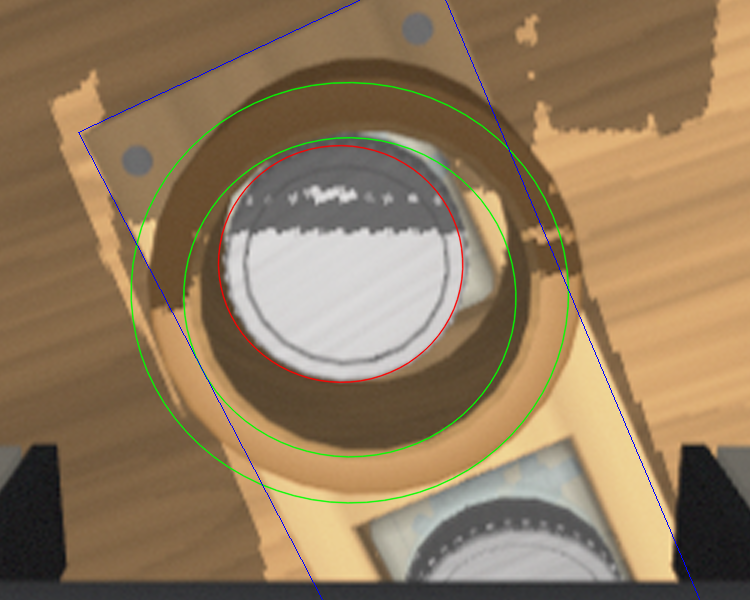

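```bash
cat > ov.py <<'E'
from h import *
def overlay(C,im,name,rc,lc,rk,yaw,k=3,box=None,zr=.118,zl=.096):
    o=cv2.resize(im,None,fx=k,fy=k,interpolation=cv2.INTER_CUBIC)
    def pl(P,col): cv2.polylines(o,[np.int32(np.round((proj(C,P)+.5)*k*8))],True,col,1,cv2.LINE_AA,3)
    if rc is not None:
        pl(circ(rc,.038,zr),(0,255,0));pl(circ(rc,.05,zr),(0,255,0))
    if lc is not None: pl(circ(lc,.030,zl),(0,0,255))
    ex=np.array([np.cos(yaw),np.sin(yaw)]);ey=np.array([-ex[1],ex[0]]); rk=np.array(rk)
    pl(np.array([[*(rk+a*ex*.11+b*ey*.05),.07] for a,b in((1,1),(1,-1),(-1,-1),(-1,1))]),(255,0,0))
    for w in(-.055,.055):
        pl(np.array([[*(rk+(w+a*.0335)*ex+b*ey*.0335),.07] for a,b in((1,1),(1,-1),(-1,-1),(-1,1))]),(255,0,255))
    x0,y0,x1,y1=box
    cv2.imwrite(f'pics/{name}.png',o[y0*k:y1*k,x0*k:x1*k])
E
python3 - <<'E'
from ov import *
s=status.get_state(); print(s['t'],s['eef_pos'],abs(s['qd']).max())
C,im=grab('wrist','w3'); 
import pickle; pickle.dump(C,open('w3.pkl','wb'))
overlay(C,im,'w3o',(.545,-.214),(.5475,-.211),(.4925,-.216),.091,3,(200,130,450,330))
T=cam('top')
overlay(T,cv2.imread('pics/top0.png'),'t0o',(.545,-.214),(.5475,-.211),(.4925,-.216),.091,6,(365,225,440,325))
E
```

```text
2.075 [ 0.54231805 -0.21235134  0.40327029] 0.05771682605929596
```

View pics/w3o.png

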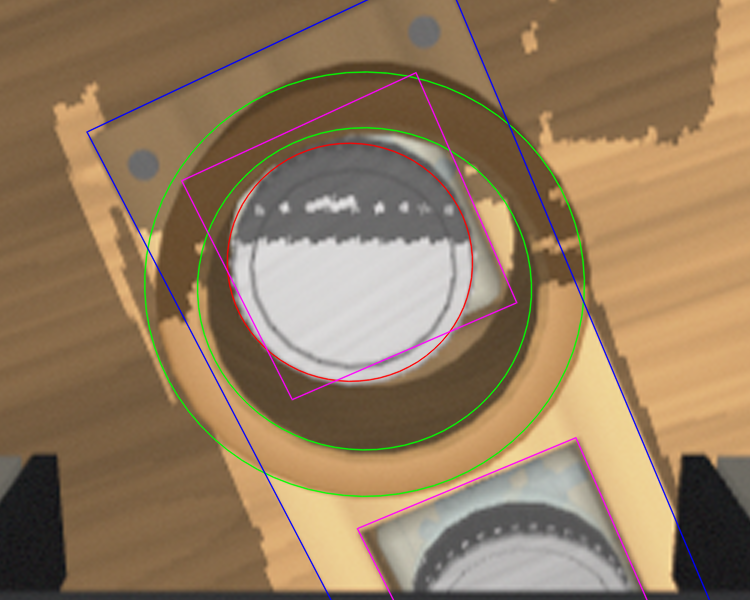

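View pics/t0o.png

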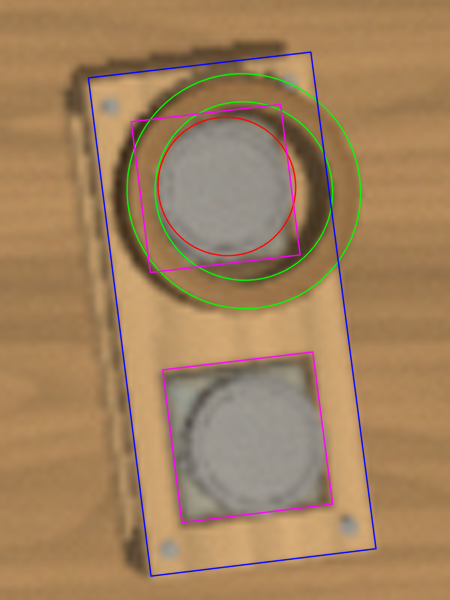

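Request:
apply_moves([
  {"dx": 18, "dy": 40, "dz": 0, "spin": 0, "hand": 0},
  {"dx": 0, "dy": 0, "dz": -40, "spin": 0, "hand": 0},
  {"dx": 0, "dy": 0, "dz": -40, "spin": 0, "hand": 0},
  {"dx": 0, "dy": 0, "dz": 0, "spin": 0, "hand": 0},
  {"dx": 0, "dy": 0, "dz": 0, "spin": 0, "hand": 0},
])

```text
t: 2.75
eef_pos: [0.56, -0.1687, 0.3263]
ee_rot: [3.123, 1.569, -0.35]
force: [0.2, 0.2, 1.4]
width: 0.0875
```

Run:
```python
from ov import *
s=status.get_state(); print(s['t'],s['eef_pos'],abs(s['qd']).max(), s['q'])
C,im=grab('wrist','w4'); C2,im2=grab('scene','s4')
e=s['eef_pos']; M=R.from_euler('xyz',s['ee_rot']).as_matrix(); print(M.round(3))
# project tip points at roll top height
tip=[e+M@np.array([.178,y,0]) for y in(-.044,.044,-.065,.065)]
print(proj(C,tip), proj(C2,tip))
cv2.imwrite('pics/s4c.png',cv2.resize(im2[200:360,130:330],None,fx=3.5,fy=3.5))
```

```text
2.75 [ 0.56004685 -0.16872419  0.3262644 ] 0.016006708667638037 [ 4.17010832e-02  2.74220638e-01 -3.00048430e-01  7.47446019e-04
 -9.95011576e-01  1.19690282e+00]
[[ 0.002 -0.326 -0.945]
 [-0.001 -0.945  0.326]
 [-1.     0.    -0.002]]
[[216.75612539 301.87875863]
 [421.040342   301.84839927]
 [168.0229788  301.88600103]
 [469.80648728 301.84115197]] [[268.88061956 242.65025533]
 [236.60475953 260.10220422]
 [276.15068445 238.71924309]
 [228.43944767 264.51728735]]
```

View pics/w4.png

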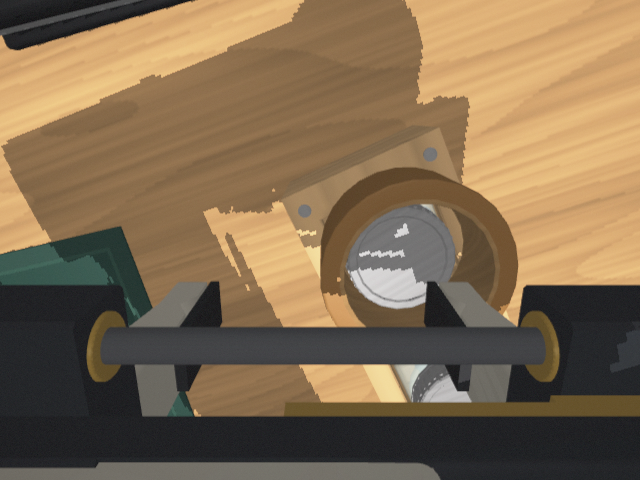

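View pics/s4c.png

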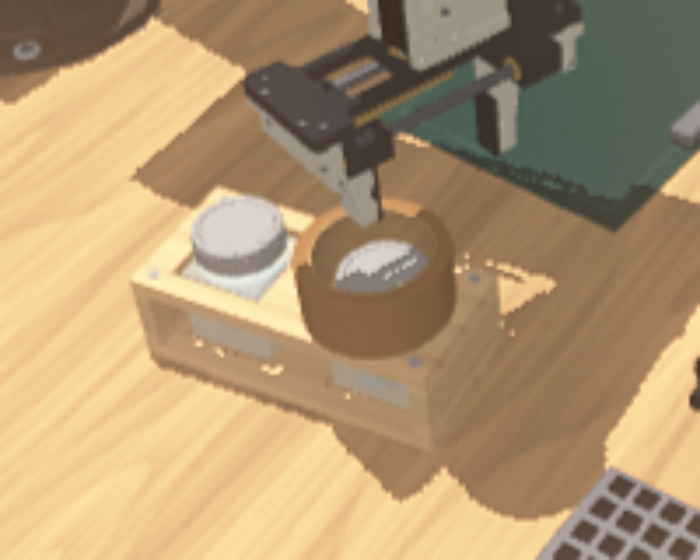

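Run:
```python
from ov import *
s=status.get_state(); print(s['eef_pos'])
C=cam('wrist'); im=cv2.imread('pics/w4.png')
overlay(C,im,'w4o',(.546,-.2145),(.548,-.2115),(.4935,-.217),.091,3,(290,130,540,330))
```

```text
[ 0.56013432 -0.16893337  0.32674879]
```

View pics/w4o.png

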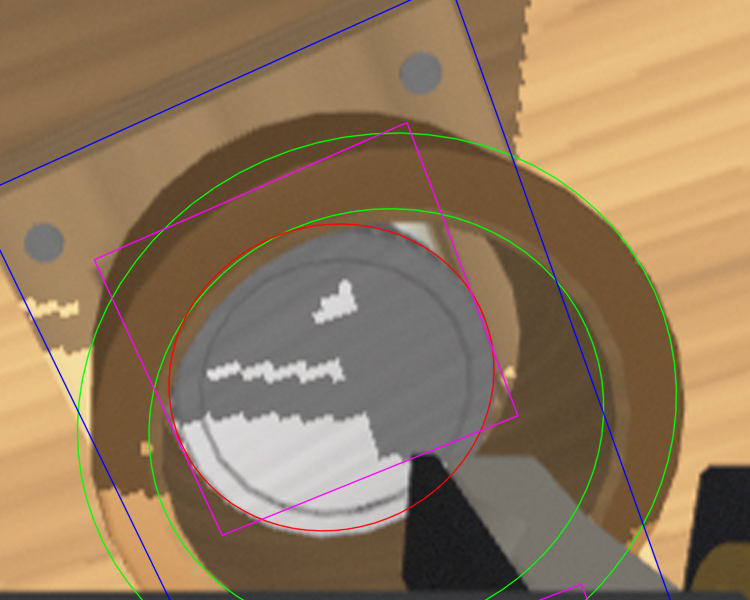

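Request:
apply_moves([
  {"dx": 0, "dy": -5, "dz": -20, "spin": 0, "hand": 0},
  {"dx": 0, "dy": 0, "dz": -15, "spin": 0, "hand": 0},
  {"dx": 0, "dy": 0, "dz": -12, "spin": 0, "hand": 0},
  {"dx": 0, "dy": 0, "dz": 0, "spin": 0, "hand": 0},
  {"dx": 0, "dy": 0, "dz": 0, "spin": 0, "hand": 0},
])

```text
t: 3.48
eef_pos: [0.5598, -0.174, 0.2781]
ee_rot: [3.104, 1.57, -0.37]
force: [-0.4, -0.5, -0.5]
width: 0.0876
```

Request:
apply_moves([
  {"dx": 0, "dy": 0, "dz": 0, "spin": 0, "hand": 0.5},
  {"dx": 0, "dy": 0, "dz": 0, "spin": 0, "hand": 0.7},
  {"dx": 0, "dy": 0, "dz": 0, "spin": 0, "hand": 1},
  {"dx": 0, "dy": 0, "dz": 0, "spin": 0, "hand": 1},
  {"dx": 0, "dy": 0, "dz": 0, "spin": 0, "hand": 1},
], grip_force=40)

```text
t: 4.1
eef_pos: [0.5595, -0.1741, 0.2777]
ee_rot: [1.044, 1.571, -2.43]
force: [-0.3, 0.0, 0.3]
width: 0.043
```

Run:
```python
from ov import *
s=status.get_state(); print(s['t'],s['eef_pos'],s['force'],s['moment'],s['width'])
C2,im2=grab('scene','s5')
cv2.imwrite('pics/s5c.png',cv2.resize(im2[200:360,130:330],None,fx=3.5,fy=3.5))
```

```text
4.1 [ 0.55950696 -0.1740746   0.27768026] [-0.31762788  0.01553894  0.26657501] [-0.02243593  0.01221393 -0.03981246] 0.04301304508544679
```

View pics/s5c.png

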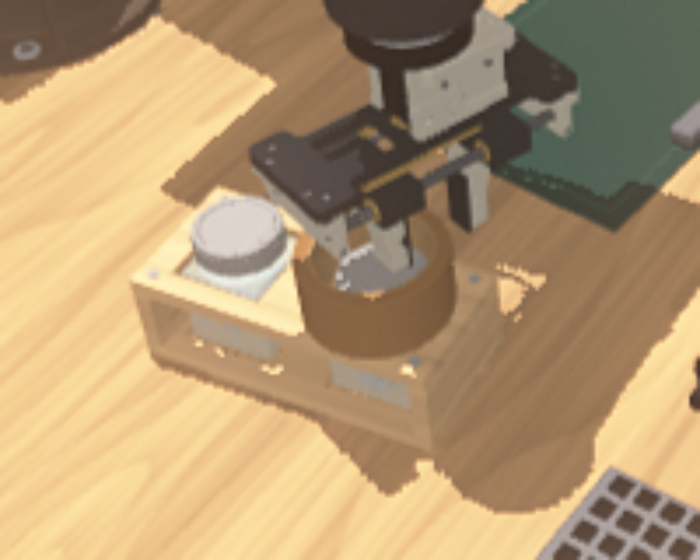

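The wall lies between the fingers, which are still closing (width 43 mm).

Request:
apply_moves([
  {"dx": 0, "dy": 0, "dz": 0, "spin": 0, "hand": 1},
  {"dx": 0, "dy": 0, "dz": 0, "spin": 0, "hand": 1},
  {"dx": 0, "dy": 0, "dz": 0, "spin": 0, "hand": 1},
  {"dx": 0, "dy": 0, "dz": 0, "spin": 0, "hand": 1},
  {"dx": 0, "dy": 0, "dz": 0, "spin": 0, "hand": 1},
], grip_force=40)

```text
t: 4.78
eef_pos: [0.5595, -0.1741, 0.2777]
ee_rot: [-3.069, 1.571, -0.26]
force: [-0.0, 0.4, -1.0]
width: 0.0124
```

Request:
apply_moves([
  {"dx": 0, "dy": 0, "dz": 0, "spin": 0, "hand": 1},
  {"dx": 0, "dy": 0, "dz": 0, "spin": 0, "hand": 1},
  {"dx": 0, "dy": 0, "dz": 2, "spin": 0, "hand": 1},
  {"dx": 0, "dy": 0, "dz": 5, "spin": 0, "hand": 1},
  {"dx": 0, "dy": 0, "dz": 8, "spin": 0, "hand": 1},
], grip_force=40)

```text
t: 5.4
eef_pos: [0.5595, -0.1741, 0.293]
ee_rot: [0.317, 1.57, 3.126]
force: [-0.3, 0.5, -1.3]
width: 0.0121
```

Run:
```python
from ov import *
s=status.get_state(); print(s['t'],s['eef_pos'],s['force'],s['moment'],s['width'])
C2,im2=grab('scene','s6')
cv2.imwrite('pics/s6c.png',cv2.resize(im2[200:360,130:330],None,fx=3.5,fy=3.5))
```

```text
5.4 [ 0.55945105 -0.17408868  0.29295935] [-0.3238262   0.45876302 -1.28802787] [-0.00209488 -0.02521113  0.00693692] 0.01213053352718176
```

View pics/s6c.png

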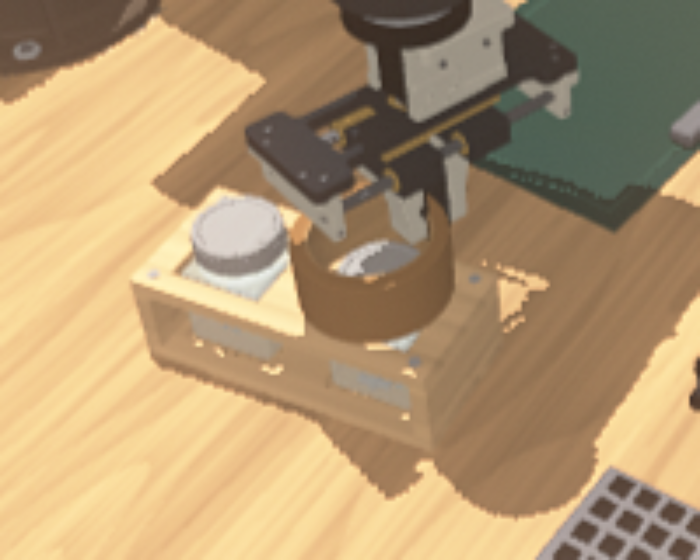

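Request:
apply_moves([
  {"dx": 0, "dy": 0, "dz": 20, "spin": 0, "hand": 1},
  {"dx": 0, "dy": 0, "dz": 25, "spin": 0, "hand": 1},
  {"dx": -5, "dy": 20, "dz": 10, "spin": 0, "hand": 1},
  {"dx": -5, "dy": 35, "dz": 0, "spin": 0, "hand": 1},
  {"dx": -8, "dy": 45, "dz": 0, "spin": 0, "hand": 1},
])

```text
t: 6.08
eef_pos: [0.5408, -0.0728, 0.3476]
ee_rot: [-1.475, 1.57, 1.332]
force: [0.2, 0.9, -0.7]
width: 0.0118
```

Request:
apply_moves([
  {"dx": -8, "dy": 45, "dz": 0, "spin": 0, "hand": 1},
  {"dx": -8, "dy": 50, "dz": 0, "spin": 0, "hand": 1},
  {"dx": -8, "dy": 50, "dz": 0, "spin": 0, "hand": 1},
  {"dx": -8, "dy": 50, "dz": 0, "spin": 0, "hand": 1},
  {"dx": -5, "dy": 35, "dz": 0, "spin": 0, "hand": 1},
])

```text
t: 6.7
eef_pos: [0.5032, 0.1584, 0.3477]
ee_rot: [-1.388, 1.57, 1.422]
force: [0.5, 0.2, -1.2]
width: 0.0121
```

Request:
apply_moves([
  {"dx": 0, "dy": 15, "dz": -20, "spin": 0, "hand": 1},
  {"dx": 0, "dy": 0, "dz": -40, "spin": 0, "hand": 1},
  {"dx": 0, "dy": 0, "dz": -40, "spin": 0, "hand": 1},
  {"dx": 0, "dy": 0, "dz": -17, "spin": 0, "hand": 1},
  {"dx": 0, "dy": 0, "dz": 0, "spin": 0, "hand": 1},
])

```text
t: 7.32
eef_pos: [0.5035, 0.171, 0.2294]
ee_rot: [0.951, 1.567, -2.523]
force: [-0.2, 1.0, -0.3]
width: 0.0124
```

Run:
```python
from ov import *
s=status.get_state(); print(s['t'],s['eef_pos'],s['force'],s['moment'],s['width'])
C2,im2=grab('scene','s7')
cv2.imwrite('pics/s7c.png',cv2.resize(im2[130:320,200:400],None,fx=3.2,fy=3.2))
```

```text
7.325 [0.50345405 0.17100403 0.22935247] [-0.18519715  1.04958081 -0.3155827 ] [ 0.06396106 -0.02659148 -0.01438423] 0.012416487566353262
```

View pics/s7c.png

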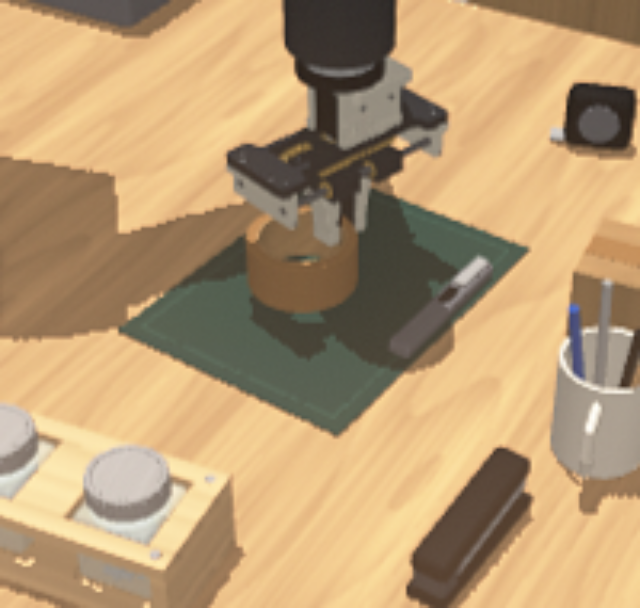

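Request:
apply_moves([
  {"dx": 0, "dy": 0, "dz": -10, "spin": 0, "hand": 1},
  {"dx": 0, "dy": 0, "dz": -6, "spin": 0, "hand": 1},
  {"dx": 0, "dy": 0, "dz": -2, "spin": 0, "hand": 1},
  {"dx": 0, "dy": 0, "dz": 0, "spin": 0, "hand": 1},
  {"dx": 0, "dy": 0, "dz": 0, "spin": 0, "hand": 1},
])

```text
t: 8.0
eef_pos: [0.5046, 0.171, 0.2129]
ee_rot: [-2.257, 1.57, 0.552]
force: [-0.5, 0.0, -0.8]
width: 0.0121
```

Run:
```python
from ov import *
s=status.get_state(); print(s['t'],s['eef_pos'],s['force'],s['moment'],s['width'])
```

```text
8.0 [0.50462438 0.17096862 0.2128708 ] [-0.52182578  0.01180696 -0.83138783] [-0.00186825 -0.02276737 -0.01044633] 0.012060287731325
```

Request:
apply_moves([
  {"dx": 0, "dy": 0, "dz": -1, "spin": 0, "hand": 1},
  {"dx": 0, "dy": 0, "dz": -1, "spin": 0, "hand": 1},
  {"dx": 0, "dy": 0, "dz": 0, "spin": 0, "hand": 1},
  {"dx": 0, "dy": 0, "dz": 0, "spin": 0, "hand": 1},
  {"dx": 0, "dy": 0, "dz": 0, "spin": 0, "hand": 1},
])

```text
t: 8.62
eef_pos: [0.5046, 0.171, 0.2107]
ee_rot: [-2.423, 1.571, 0.385]
force: [0.7, -0.4, -0.4]
width: 0.012
```

Request:
apply_moves([
  {"dx": 0, "dy": 0, "dz": -0.5, "spin": 0, "hand": 1},
  {"dx": 0, "dy": 0, "dz": 0, "spin": 0, "hand": 1},
  {"dx": 0, "dy": 0, "dz": 0, "spin": 0, "hand": 1},
  {"dx": 0, "dy": 0, "dz": 0, "spin": 0, "hand": 0.65},
  {"dx": 0, "dy": 0, "dz": 0, "spin": 0, "hand": 0.65},
])

```text
t: 9.25
eef_pos: [0.5045, 0.1709, 0.2101]
ee_rot: [-2.065, 1.571, 0.743]
force: [-0.6, -0.4, -0.0]
width: 0.0266
```

Request:
apply_moves([
  {"dx": 0, "dy": 0, "dz": 0, "spin": 0, "hand": 0.65},
  {"dx": 0, "dy": 0, "dz": 0, "spin": 0, "hand": 0.65},
  {"dx": 0, "dy": 0, "dz": 0, "spin": 0, "hand": 0.65},
  {"dx": 0, "dy": 0, "dz": 20, "spin": 0, "hand": 0.65},
  {"dx": 0, "dy": 0, "dz": 40, "spin": 0, "hand": 0.5},
])

```text
t: 9.88
eef_pos: [0.504, 0.1706, 0.2693]
ee_rot: [0.965, 1.567, -2.509]
force: [0.6, 0.2, -0.4]
width: 0.0362
```

Run:
```python
from ov import *
s=status.get_state(); print(s['t'],s['eef_pos'],s['force'],s['moment'],s['width'])
C2,im2=grab('scene','s8')
cv2.imwrite('pics/s8c.png',cv2.resize(im2[130:320,200:400],None,fx=3.2,fy=3.2))
```

```text
9.875 [0.50397541 0.17057375 0.26931847] [ 0.61646542  0.18248979 -0.37999775] [ 0.08156214 -0.18739045 -0.02621558] 0.03617904453761909
```

View pics/s8c.png

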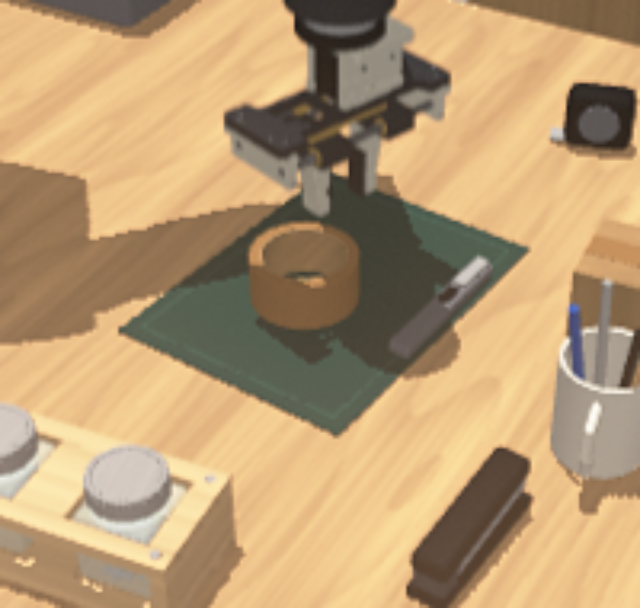

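Request:
apply_moves([
  {"dx": 0, "dy": -10, "dz": 50, "spin": -4, "hand": 0},
  {"dx": 4, "dy": -40, "dz": 50, "spin": -4, "hand": 0},
  {"dx": 5, "dy": -50, "dz": 34, "spin": -4, "hand": 0},
  {"dx": 6, "dy": -50, "dz": 0, "spin": -4, "hand": 0},
  {"dx": 6, "dy": -50, "dz": 0, "spin": -4, "hand": 0},
])

```text
t: 10.55
eef_pos: [0.5253, -0.0295, 0.4037]
ee_rot: [-2.085, 1.569, 0.373]
force: [0.4, 0.2, -0.1]
width: 0.0857
```

Request:
apply_moves([
  {"dx": 6, "dy": -50, "dz": 0, "spin": -4, "hand": 0},
  {"dx": 6, "dy": -50, "dz": 0, "spin": -4, "hand": 0},
  {"dx": 6, "dy": -50, "dz": 0, "spin": -4, "hand": 0},
  {"dx": 5, "dy": -33, "dz": 0, "spin": -4, "hand": 0},
  {"dx": 0, "dy": 0, "dz": 0, "spin": -4, "hand": 0},
])

```text
t: 11.18
eef_pos: [0.5484, -0.2133, 0.4022]
ee_rot: [1.16, 1.57, -3.018]
force: [-0.3, -0.0, -0.3]
width: 0.0879
```

Request:
apply_moves([
  {"dx": 0, "dy": 0, "dz": -25, "spin": 0, "hand": 0},
  {"dx": 0, "dy": 0, "dz": -25, "spin": 0, "hand": 0},
  {"dx": 0, "dy": 0, "dz": 0, "spin": 0, "hand": 0},
  {"dx": 0, "dy": 0, "dz": 0, "spin": 0, "hand": 0},
  {"dx": 0, "dy": 0, "dz": 0, "spin": 0, "hand": 0},
])

```text
t: 11.8
eef_pos: [0.5488, -0.2111, 0.3541]
ee_rot: [-2.286, 1.569, -0.175]
force: [-0.2, -1.1, 1.1]
width: 0.0874
```

Run:
```python
from ov import *
s=status.get_state(); print(s['t'],s['eef_pos'],s['q'],abs(s['qd']).max()); M=R.from_euler('xyz',s['ee_rot']).as_matrix(); print(M.round(3))
C,im=grab('wrist','w9'); 
import pickle; pickle.dump(C,open('w9.pkl','wb'))
overlay(C,im,'w9o',None,(.548,-.212),(.4935,-.217),.091,3,(200,120,450,320))
```

```text
11.8 [ 0.54879268 -0.21105024  0.35412252] [-3.47520679e-02  2.54049178e-01 -2.57832560e-01  3.15750618e-04
 -1.05696605e+00  5.74708500e-01] 0.0032910443846317352
[[ 0.002 -0.858 -0.514]
 [-0.    -0.514  0.858]
 [-1.    -0.001 -0.001]]
```

View pics/w9o.png

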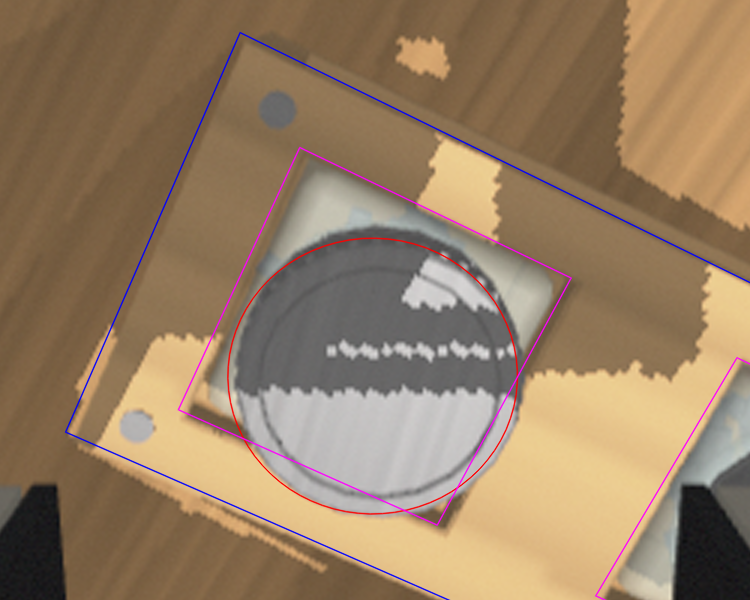

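View pics/w9.png

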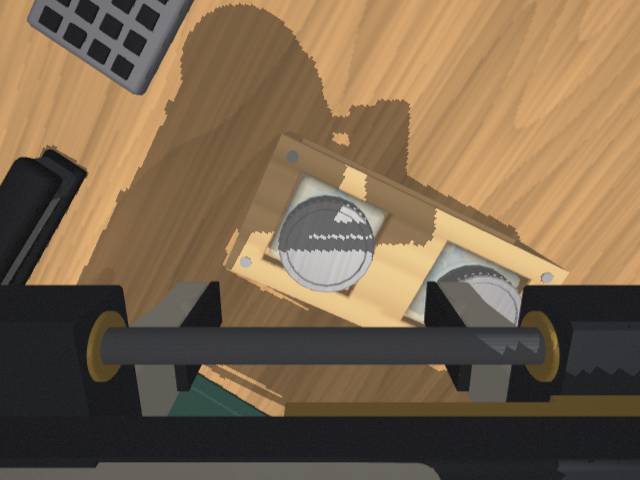

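Request:
apply_moves([
  {"dx": -2, "dy": -1, "dz": -30, "spin": 0, "hand": 0},
  {"dx": 0, "dy": 0, "dz": -35, "spin": 0, "hand": 0},
  {"dx": 0, "dy": 0, "dz": -20, "spin": 0, "hand": 0},
  {"dx": 0, "dy": 0, "dz": -9, "spin": 0, "hand": 0},
  {"dx": 0, "dy": 0, "dz": 0, "spin": 0, "hand": 0},
])

```text
t: 12.48
eef_pos: [0.5466, -0.212, 0.2591]
ee_rot: [2.05, 1.571, -2.122]
force: [-0.7, -0.1, 0.8]
width: 0.0873
```

Request:
apply_moves([
  {"dx": 0, "dy": 0, "dz": -5, "spin": 0, "hand": 0.1},
  {"dx": 0, "dy": 0, "dz": 0, "spin": 0, "hand": 0.15},
  {"dx": 0, "dy": 0, "dz": 0, "spin": 0, "hand": 0.2},
  {"dx": 0, "dy": 0, "dz": 0, "spin": 0, "hand": 0.25},
  {"dx": 0, "dy": 0, "dz": 0, "spin": 0, "hand": 0.25},
], grip_force=5)

```text
t: 13.1
eef_pos: [0.5464, -0.212, 0.254]
ee_rot: [-2.268, 1.571, -0.158]
force: [-0.0, 0.6, -0.3]
width: 0.066
```

Run:
```python
from ov import *
s=status.get_state(); print(s['t'],s['eef_pos'],s['force'],s['moment'],s['width'])
C2,im2=grab('scene','s10')
cv2.imwrite('pics/s10c.png',cv2.resize(im2[200:360,130:330],None,fx=3.5,fy=3.5,interpolation=cv2.INTER_CUBIC))
C2,im2=grab('wrist','w10')
```

```text
13.1 [ 0.54643879 -0.21203256  0.25400581] [-0.00204475  0.64121036 -0.26043645] [ 0.07940947 -0.00800715  0.03862884] 0.06598442677698868
```

View pics/s10c.png

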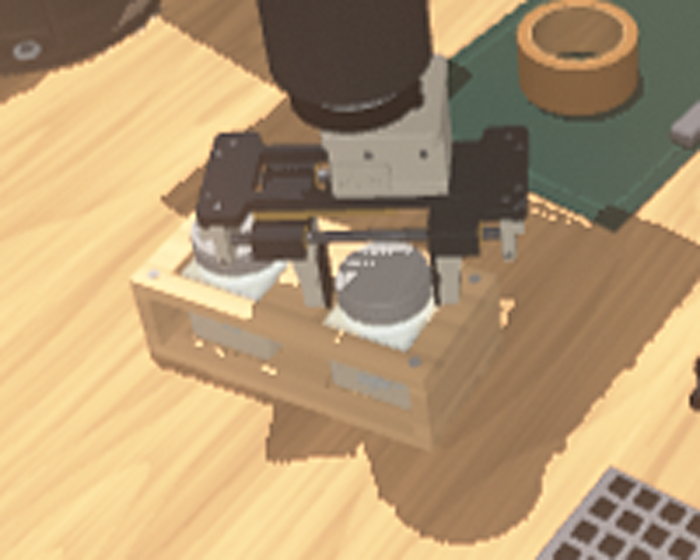

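View pics/w10.png

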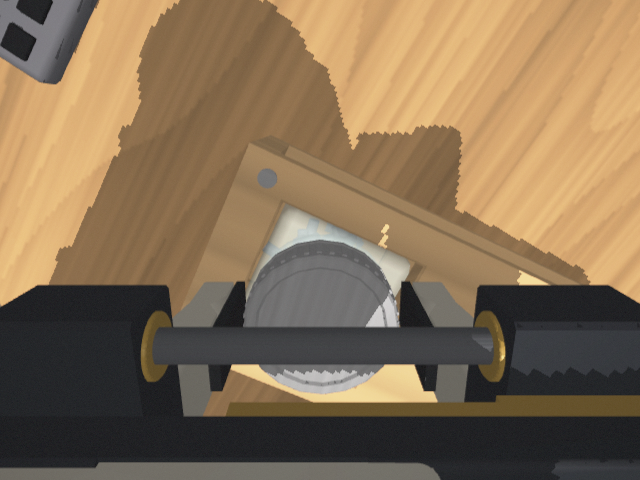

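Run:
```python
from ov import *
s=status.get_state(); e=s['eef_pos']; print(e,s['width'])
C=cam('wrist'); im=cv2.imread('pics/w10.png')
overlay(C,im,'w10o',None,(.5465,-.212),(.4935,-.217),.091,4,(220,210,420,360+50))
```

```text
[ 0.54641705 -0.21205648  0.25393603] 0.06566874039954393
```

View pics/w10o.png

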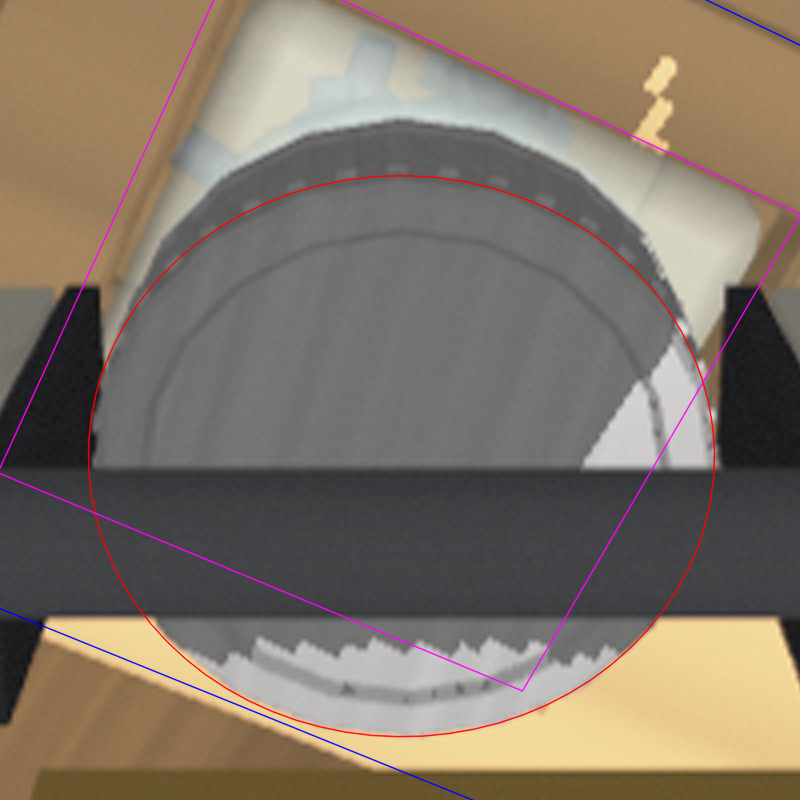

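Request:
apply_moves([
  {"dx": 0, "dy": 0, "dz": 1, "spin": 0, "hand": 1},
  {"dx": 0, "dy": 0, "dz": 0, "spin": 0, "hand": 1},
  {"dx": 0, "dy": 0, "dz": 0, "spin": 0, "hand": 1},
  {"dx": 0, "dy": 0, "dz": 0, "spin": 0, "hand": 1},
  {"dx": 0, "dy": 0, "dz": 0, "spin": 0, "hand": 1},
], grip_force=8)

```text
t: 13.82
eef_pos: [0.5463, -0.212, 0.2548]
ee_rot: [0.729, 1.571, 2.84]
force: [-0.4, 0.1, -1.4]
width: 0.0604
```

Request:
apply_moves([
  {"dx": 0, "dy": 0, "dz": 0, "spin": 0, "hand": 1},
  {"dx": 0, "dy": 0, "dz": 0, "spin": 0, "hand": 1},
  {"dx": 0, "dy": 0, "dz": 0, "spin": 0, "hand": 1},
  {"dx": 0, "dy": 0, "dz": 0, "spin": 0, "hand": 1},
  {"dx": 0, "dy": 0, "dz": 0, "spin": 0, "hand": 1},
], grip_force=60)

```text
t: 14.45
eef_pos: [0.5464, -0.212, 0.2548]
ee_rot: [0.88, 1.571, 2.991]
force: [0.6, 0.1, -2.0]
width: 0.0589
```

Run:
```python
from ov import *
s=status.get_state(); print(s['t'],s['eef_pos'],s['force'],s['moment'],s['width'],s['q'])
C=cam('wrist'); M=R.from_euler('xyz',s['ee_rot']).as_matrix(); print(M.round(3))
C,im=grab('wrist','w11')
cv2.imwrite('pics/w11c.png',cv2.resize(im[200:420,210:430],None,fx=2.7,fy=2.7,interpolation=cv2.INTER_CUBIC))
```

```text
14.45 [ 0.54636719 -0.21200619  0.25477036] [ 0.59039367  0.0907232  -1.96826706] [0.19598816 0.13977238 0.01286342] 0.058928175448839985 [-3.67400885e-02  3.52849097e-01 -3.75585355e-01 -3.98389303e-05
 -8.42622338e-01  5.76657834e-01]
[[-0.    -0.858 -0.514]
 [ 0.    -0.514  0.858]
 [-1.     0.     0.   ]]
```

View pics/w11c.png

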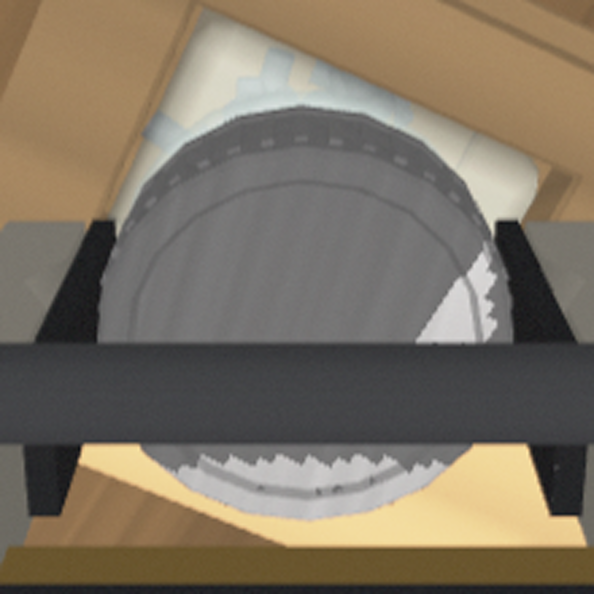

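Request:
apply_moves([
  {"dx": 0, "dy": 0, "dz": 0, "spin": 5, "hand": 1},
  {"dx": 0, "dy": 0, "dz": 0, "spin": 5, "hand": 1},
  {"dx": 0, "dy": 0, "dz": 0, "spin": 5, "hand": 1},
  {"dx": 0, "dy": 0, "dz": 0, "spin": 5, "hand": 1},
  {"dx": 0, "dy": 0, "dz": 0, "spin": 5, "hand": 1},
], grip_force=60)

```text
t: 15.12
eef_pos: [0.5465, -0.2121, 0.2549]
ee_rot: [-3.036, 1.57, -0.487]
force: [0.2, 0.1, -2.4]
width: 0.0591
```

Run:
```python
from ov import *
s=status.get_state(); print(s['t'],s['eef_pos'],s['force'],s['moment'],s['width'],s['q'])
C=cam('wrist'); M=R.from_euler('xyz',s['ee_rot']).as_matrix(); print(np.degrees(np.arctan2(M[1,1],M[0,1])))
C,im=grab('wrist','w12')
cv2.imwrite('pics/w12c.png',cv2.resize(im[200:420,210:430],None,fx=2.7,fy=2.7,interpolation=cv2.INTER_CUBIC))
```

```text
15.125 [ 0.54654119 -0.21211231  0.2548944 ] [ 0.15567497  0.08041221 -2.35271393] [-0.13796477 -0.02841744 -0.05780466] 0.05906311238761762 [-3.68610033e-02  3.52826314e-01 -3.75353936e-01  1.79148200e-04
 -8.42339177e-01  1.01579930e+00]
-123.9041349303733
```

View pics/w12c.png

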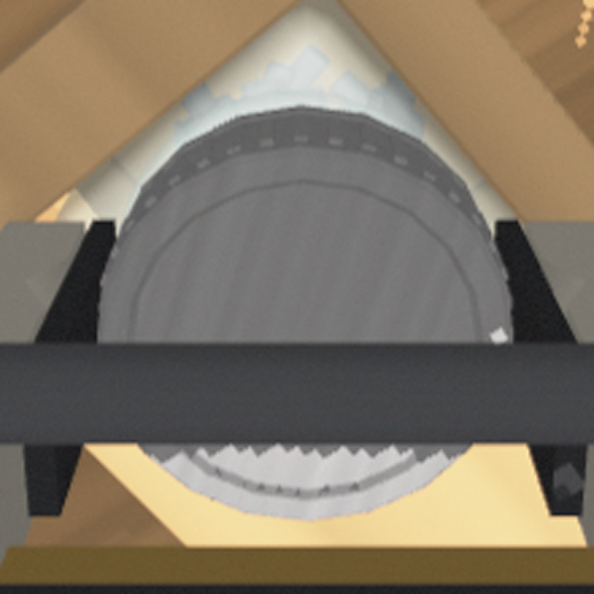

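Request:
apply_moves([
  {"dx": 0, "dy": 0, "dz": 0, "spin": 5, "hand": 1},
  {"dx": 0, "dy": 0, "dz": 0.1, "spin": 5, "hand": 1},
  {"dx": 0, "dy": 0, "dz": 0.2, "spin": 5, "hand": 1},
  {"dx": 0, "dy": 0, "dz": 0.2, "spin": 5, "hand": 1},
  {"dx": 0, "dy": 0, "dz": 0.2, "spin": 5, "hand": 1},
])

```text
t: 15.8
eef_pos: [0.5465, -0.2121, 0.2558]
ee_rot: [2.905, 1.57, -0.393]
force: [-0.0, 0.0, -1.6]
width: 0.0589
```

Request:
apply_moves([
  {"dx": 0, "dy": 0, "dz": 0.2, "spin": 5, "hand": 1},
  {"dx": 0, "dy": 0, "dz": 0.1, "spin": 5, "hand": 1},
  {"dx": 0, "dy": 0, "dz": 0, "spin": 5, "hand": 1},
  {"dx": 0, "dy": 0, "dz": 0, "spin": 5, "hand": 1},
  {"dx": 0, "dy": 0, "dz": 0, "spin": 5, "hand": 1},
])

```text
t: 16.42
eef_pos: [0.5472, -0.2119, 0.2565]
ee_rot: [2.771, 1.568, -0.091]
force: [1.7, 1.5, -1.5]
width: 0.0591
```

Request:
apply_moves([
  {"dx": 0, "dy": 0, "dz": 0, "spin": 0, "hand": 1},
  {"dx": 0, "dy": 0, "dz": 0, "spin": 0, "hand": 1},
  {"dx": 0, "dy": 0, "dz": 0, "spin": 0, "hand": 1},
  {"dx": 0, "dy": 0, "dz": 0, "spin": 0, "hand": 1},
  {"dx": 0, "dy": 0, "dz": 0, "spin": 0, "hand": 1},
])

```text
t: 17.05
eef_pos: [0.5467, -0.212, 0.256]
ee_rot: [2.822, 1.57, -0.042]
force: [2.1, 2.4, 0.8]
width: 0.0591
```

Run:
```python
from ov import *
s=status.get_state(); print(s['t'],s['eef_pos'],s['force'],s['moment'],s['width'],s['q'])
C=cam('wrist'); M=R.from_euler('xyz',s['ee_rot']).as_matrix(); print(np.degrees(np.arctan2(M[1,1],M[0,1])))
C,im=grab('wrist','w13')
cv2.imwrite('pics/w13c.png',cv2.resize(im[200:420,210:430],None,fx=2.7,fy=2.7,interpolation=cv2.INTER_CUBIC))
```

```text
17.05 [ 0.54670791 -0.21195178  0.256041  ] [2.07511403 2.41088216 0.84957306] [ 0.94979851 -1.17240211 -0.1182964 ] 0.05906367227062873 [-3.66069998e-02  3.51471881e-01 -3.74138462e-01  6.09696923e-06
 -8.44373155e-01  1.88524864e+00]
-74.08040966784732
```

View pics/w13c.png

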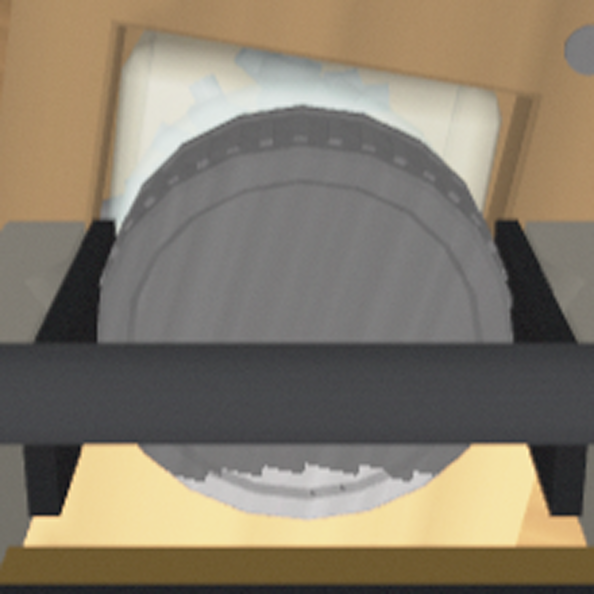

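Request:
apply_moves([
  {"dx": 0, "dy": 0, "dz": 0.5, "spin": 0, "hand": 1},
  {"dx": 0, "dy": 0, "dz": 0.5, "spin": 0, "hand": 1},
  {"dx": 0, "dy": 0, "dz": 0.5, "spin": 0, "hand": 1},
  {"dx": 0, "dy": 0, "dz": 0.5, "spin": 0, "hand": 1},
  {"dx": 0, "dy": 0, "dz": 0, "spin": 0, "hand": 1},
])

```text
t: 17.73
eef_pos: [0.5461, -0.2121, 0.2577]
ee_rot: [-0.33, 1.57, 3.09]
force: [0.3, 0.2, -1.4]
width: 0.0596
```

Run:
```python
from ov import *
s=status.get_state(); print(s['t'],s['eef_pos'],s['force'],s['moment'],s['width'])
C,im=grab('scene','s14')
cv2.imwrite('pics/s14c.png',cv2.resize(im[230:350,160:290],None,fx=4.5,fy=4.5,interpolation=cv2.INTER_CUBIC))
a=cv2.imread('pics/s10.png')
cv2.imwrite('pics/s10d.png',cv2.resize(a[230:350,160:290],None,fx=4.5,fy=4.5,interpolation=cv2.INTER_CUBIC))
```

```text
17.725 [ 0.54605035 -0.21208598  0.25765654] [ 0.30365933  0.20970245 -1.39017193] [ 0.36948213 -0.23699935  0.02308562] 0.059579665464181406
```

View pics/s14c.png

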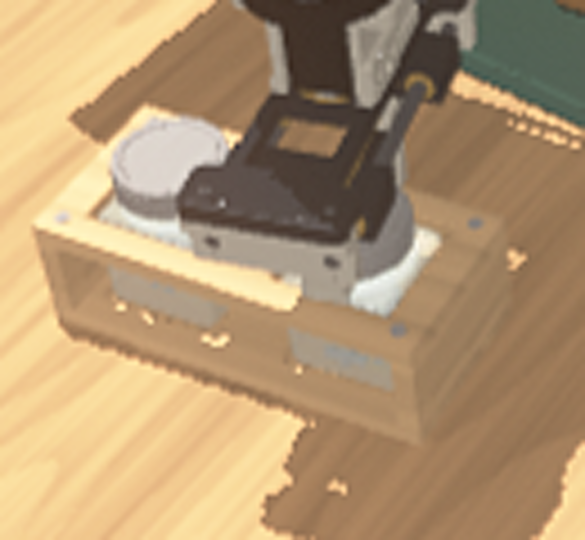

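Request:
apply_moves([
  {"dx": 0, "dy": 0, "dz": 1, "spin": 0, "hand": 1},
  {"dx": 0, "dy": 0, "dz": 1, "spin": 0, "hand": 1},
  {"dx": 0, "dy": 0, "dz": 1, "spin": 0, "hand": 1},
  {"dx": 0, "dy": 0, "dz": 1, "spin": 0, "hand": 1},
  {"dx": 0, "dy": 0, "dz": 0, "spin": 0, "hand": 1},
])

```text
t: 18.4
eef_pos: [0.5464, -0.2121, 0.262]
ee_rot: [1.62, 1.571, -1.244]
force: [0.3, 0.4, -0.1]
width: 0.059
```

Run:
```python
from ov import *
s=status.get_state(); print(s['t'],s['eef_pos'],s['force'],s['moment'],s['width'])
C,im=grab('scene','s15')
cv2.imwrite('pics/s15c.png',cv2.resize(im[230:350,160:290],None,fx=4.5,fy=4.5,interpolation=cv2.INTER_CUBIC))
```

```text
18.4 [ 0.54637663 -0.21209577  0.26203485] [ 0.33117797  0.36764442 -0.05763119] [ 0.13153315 -0.03776601 -0.01028823] 0.05898297660764122
```

View pics/s15c.png

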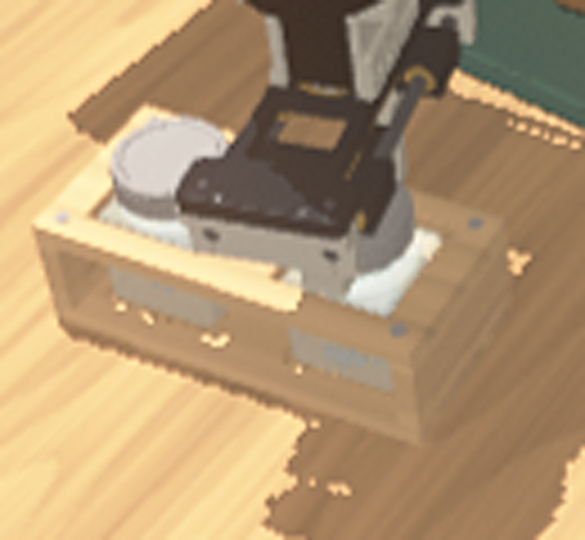

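Request:
apply_moves([
  {"dx": 0, "dy": 0, "dz": 4, "spin": 0, "hand": 1},
  {"dx": 0, "dy": 0, "dz": 6, "spin": 0, "hand": 1},
  {"dx": 0, "dy": 0, "dz": 7, "spin": 0, "hand": 1},
  {"dx": 0, "dy": 0, "dz": 6, "spin": 0, "hand": 1},
  {"dx": 0, "dy": 0, "dz": 4, "spin": 0, "hand": 1},
])

```text
t: 19.08
eef_pos: [0.5465, -0.2121, 0.2895]
ee_rot: [2.816, 1.57, -0.048]
force: [-0.5, 0.6, 0.5]
width: 0.0595
```

Request:
apply_moves([
  {"dx": 0, "dy": 0, "dz": 0, "spin": 0, "hand": 1},
  {"dx": 0, "dy": 0, "dz": 0, "spin": 0, "hand": 1},
  {"dx": 0, "dy": 0, "dz": 0, "spin": 0, "hand": 1},
  {"dx": 0, "dy": 0, "dz": 0, "spin": 0, "hand": 1},
  {"dx": 0, "dy": 0, "dz": 0, "spin": 0, "hand": 1},
])

```text
t: 19.7
eef_pos: [0.5464, -0.212, 0.2888]
ee_rot: [-0.265, 1.571, -3.128]
force: [-0.3, 0.9, -0.6]
width: 0.0594
```

Run:
```python
from ov import *
s=status.get_state(); print(s['t'],s['eef_pos'],s['force'],s['moment'],s['width'],abs(s['qd']).max())
M=R.from_euler('xyz',s['ee_rot']).as_matrix(); print(M.round(4))
C,im=grab('scene','s16')
cv2.imwrite('pics/s16c.png',cv2.resize(im[200:350,150:300],None,fx=4,fy=4,interpolation=cv2.INTER_CUBIC))
lc=[.5464,-.2121]; print(proj(C,[[*lc,.112],[*lc,.092]])-[150,200])
C,im=grab('wrist','w16'); overlay(C,im,'w16o',None,(.5464,-.2121),(.4935,-.217),.091,2,(130,100,530,400),zl=.130)
C,im=grab('top','t16'); cv2.imwrite('pics/t16c.png',cv2.resize(im[200:340,190:450],None,fx=3,fy=3))
```

```text
19.7 [ 0.54643628 -0.21202193  0.28879402] [-0.3162514   0.89877638 -0.62409977] [-0.09523634 -0.06480733 -0.01972704] 0.059411740833823126 0.0032926821106332464
[[-1.000e-04  2.745e-01 -9.616e-01]
 [-0.000e+00 -9.616e-01 -2.745e-01]
 [-1.000e+00 -0.000e+00  1.000e-04]]
[[87.96790196 72.78913428]
 [88.85644338 79.26021441]]
```

View pics/s16c.png

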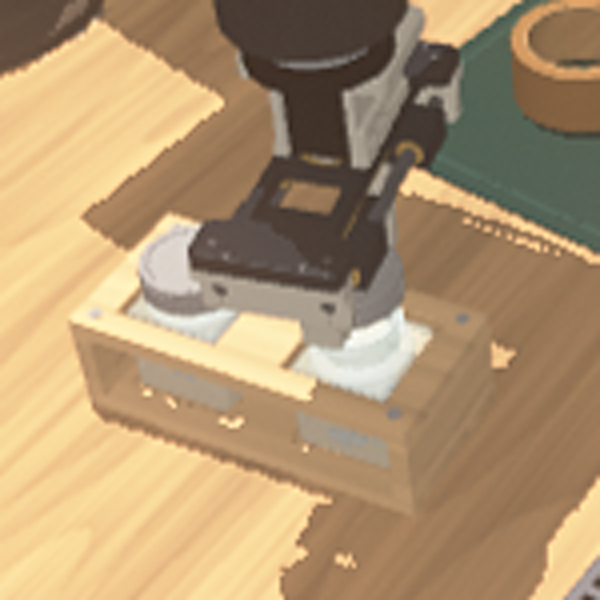

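View pics/w16o.png

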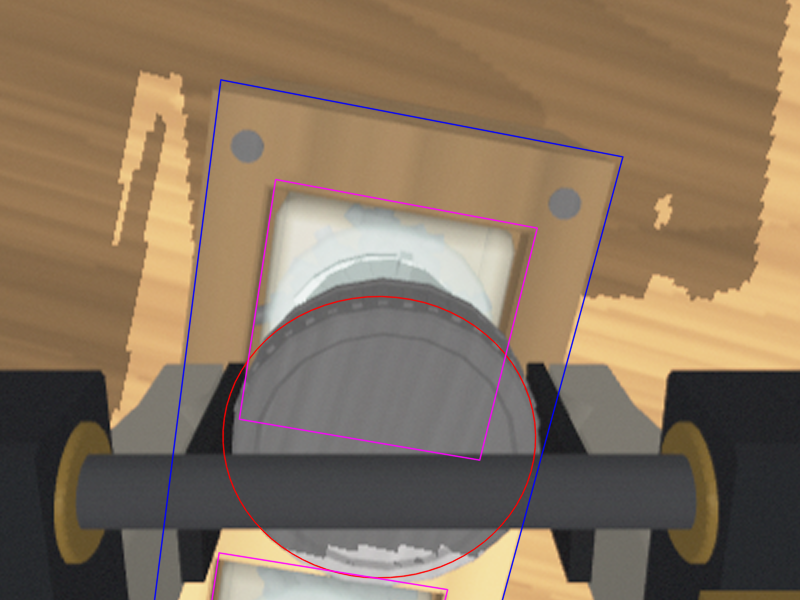

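View pics/t16c.png

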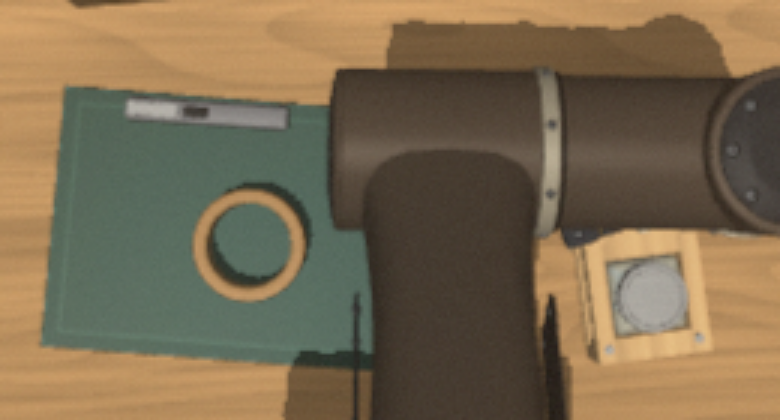

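Run:
```python
from ov import *
C=cam('wrist'); im=cv2.imread('pics/w16.png')
s=status.get_state(); print(s['t'],s['eef_pos'])
o=cv2.resize(im,None,fx=5,fy=5,interpolation=cv2.INTER_CUBIC)
for r,z,col in((.0225,.092,(0,0,255)),):
    cv2.polylines(o,[np.int32(np.round((proj(C,circ(s['eef_pos'][:2],r,z))+.5)*5*8))],True,col,1,cv2.LINE_AA,3)
cv2.imwrite('pics/w16r.png',o[930:1350,1200:1950])
print(pix2plane(C,circ([130+148.5,100+151],0,0)[:1,:2],.068))
```

```text
19.85 [ 0.54640469 -0.21201499  0.28881789]
[[ 0.54777036 -0.189012    0.068     ]]
```

View pics/w16r.png

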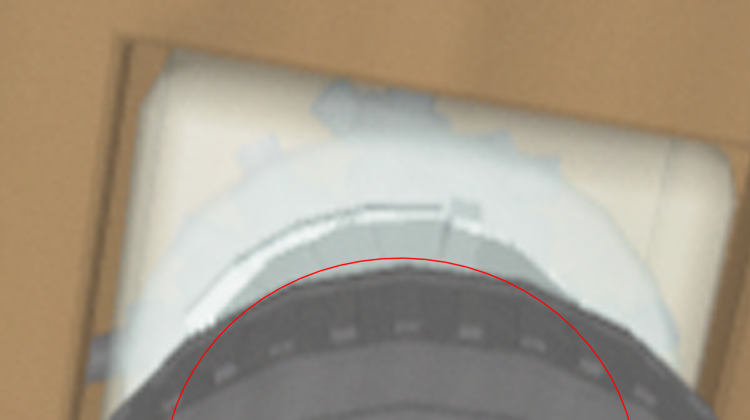

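Run:
```python
from station import arm
print(arm.job_done())
```

```text
the job is handed in; nothing more can be done
None
```

I lifted the roll off the far jar and laid it flat on the cutting mat. I then unscrewed that jar's lid 75° counter-clockwise and lifted it straight off. The job was handed in at about 20 s, with the arm still holding the lid level over the jar.

**What the last checks showed:**
- **Roll:** it lies flat on the mat, well clear of the cutter.
- **Lid turn:** the brush marks on the lid kept their place in the gripper, so it did not slip. Near the end of the turn there was a brief sideways load of about 3 N and 1.5 N m. It went away in the first 2 mm of lift.
- **Jar:** the upward force stayed near zero during the lift, and the pictures show the jar still seated.
- **Final pose:** the lid's lower edge is about 20 mm above the rim (0.112 m against 0.092 m), over the point where it was gripped. The gripper is level, and the grip is 60 N.

**What disagreed or could not be checked:**
- The top and wrist cameras differed by 2–3 mm on where the rack and lid are. I mostly used the wrist camera.
- In the last picture the lid hides most of the jar's rim, so I could only check the centring roughly, from the visible part of the neck.

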